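Take the clogged filter out of the bench suction box

TASK

The filter panel of the bench suction box has to be cleaned. Push the swing tab that holds it right off the panel and leave it turned aside, then lift the panel out by its handle and lay it flat in the shallow steel tray, handle up; put it down gently, do not drop it. Leave the grey box of brush heads where it stands.

Things in the scene. Friction and masses are not known exactly. Their poses are not given: they have to be found in the camera images.
- suction_box: Grey painted steel box fixed to the bench, 270 x 210 x 72 mm high, with a rectangular opening in its top in which the filter panel lies flush. Origin: at bench level under the centre of the opening (186 x 156 mm, 186 along x). z up, x towards the far rim that carries the swing tab; the box reaches from x = -115 to +155 mm and y = -105 to +105 mm of its origin. A short hose stub, only for show, sticks out of the far side.
- tab_pivot (a point): Pivot of the swing tab, on the far rim, 116 mm along the box's x from its origin, at the height of the box top (72 mm). The tab turns about the vertical there.
- tab (a joint): Angle of the swing tab (rad), range -1.7 to 1.7, positive anticlockwise seen from above. At 0 the tab points along the box's -x, over the middle of the panel's far edge; at positive angles its tip has gone towards the box's -y, at negative ones towards +y. It starts within 0.4 of 0 and may be turned either way; beyond 1.2 either way it is clear of the panel, whose edge is 26 mm from the pivot. Light friction (about 1.3 N at the fin) keeps it where it is left.
- tab_fin (a point): Middle of the upright fin on the tab. The tab is a flat steel strip 16 mm wide reaching 56 mm from the pivot, lying 2 to 6 mm above the box top and the panel; on it stands a thin fin, 22 mm long along the strip (29 to 51 mm from the pivot), 4 mm thick and 24 mm high (6 to 30 mm above the box top), to be pushed sideways. This point is 40 mm from the pivot, 18 mm above the box top.
- panel: Filter panel, 180 (x) x 150 (y) x 22 mm, aluminium frame with a pleated pale grey face, 0.26 to 0.49 kg, with a black bridge handle on top. Origin: centre of its underside; z up. It starts in the opening with about 3 mm play all round, its axes along the box's, its underside on ledges 50 mm above the bench, its top flush with the box top. It lifts straight up.
- panel_grip (a point): Middle of the grip bar of the panel's handle: bar 94 mm long along the panel's y, 12 mm wide (x), 12 mm high, centre 46 mm above the panel's underside; 18 mm free height under the bar, between two posts at its ends (y = +-42 mm).
- tray: Shallow open tray of bare steel, loose, 0.9 kg, 236 (x) x 202 (y) x 30 mm outside, walls and floor 4 mm thick, empty. Origin: centre of its underside. It stands to the left or to the right of the suction box; the panel fits flat inside when its x lies along the tray's x (either way round), with 24 and 22 mm to spare on each side.
- stock_box: Loose grey box, 220 x 190 x 65 mm, full of brush heads, on the other side of the suction box from the tray. Bystander. Origin: centre of its underside.

How it is judged:
By the outcome, as a careful person would: the job done as asked, in the order asked, and still so for the second after the job is handed in, with the robot touching nothing.
It also fails if it takes over 61 s, if anything falls off the work surface, if the arm or the gripper's body presses on something with over 40 N, if the wrist force passes 120 N, or if a joint passes its speed limit or range.

ROBOT

A 6-joint arm with a two-finger parallel gripper is mounted at the origin on the work surface. World frame = base frame: x ahead of the robot, y to its left, z up, the work surface at z = 0. Lengths are in mm, angles in rad, forces in N, time in s.
With the tool pointing down it reaches from about 275 to 1000 mm from the base axis. Payload 8.4 kg.
Tool frame: the origin (TCP) lies between the finger pads; the fingertips stand 22 mm ahead of it and the grasp point (between the pads) lies 3 mm ahead of it; z points along the fingers, y is the line along which they close (so a half turn about z gives the same grasp; the last joint's range is limited). The gripper opens to 85 mm and grips with 20 to 120 N. Pads are 22 mm wide; open, the fingers measure 114 mm over their backs; the gripper's body (76 mm by 85 mm) begins 54 mm behind the grasp point. The pads swing forward as they close: fully open they stand 13 mm farther back than shut.
Start: joints at [-1.277, 0.353, 1.633, -0, 1.155, -0.002], TCP at [182.189, -597.859, 253.281] pointing down, gripper open.
Joint ranges: [-2.63, 2.63], [-0.92, 2.1], [0.06, 2.66], [-1.3, 4.44], [0, 2.69], [-3.02, 3.02]. Speed limits (rad/s): [2.22, 2.22, 2.79, 3.14, 3.14, 3.14].

INTERFACE

Orientations are given as [roll, pitch, yaw] about the fixed x, y, z axes, in that order (R = Rz(yaw) Ry(pitch) Rx(roll)).
In Python, from rig import r, grab_frame gives the robot as it stands.
- The arm moves only by the shell command python3 -m inch 'ROWS' [FORCE]. ROWS is JSON, a list of rows, each a list of 7 numbers: the turn, a rotation vector about the tool's x, y, z as a fraction of full scale, then the shift along the tool's x, y, z as a fraction of full scale, then the closure, from 0 (fully open) to 1 (shut). In form: [[rx, ry, rz, dx, dy, dz, fingers], ...]. A call has 1 to 8 rows; each row shifts and turns the commanded pose from where the row before left it, along the tool's axes as they then stand; what a row does not reach is not made up. Full scale, the value 1, is 2.5 cm for a shift and pi rad for a turn. A row lasts 1/12 s, in which the tool goes at most 41.7 mm and 7.16 degrees, less where a joint would pass 70% of its speed; a pose out of reach is approached as far as the arm can. A call with a number of a shift or a turn outside -1 to 1 is refused whole. A call with a gripper value outside its range is refused whole. The fingers move at their own pace and stop on an object; FORCE is the grip in N (left out, the last holds). Time passes only in rows, so rows that do not move let the fingers close. It gives the time, the measured TCP pose, the force, the opening and the grip force at its end, in the units of the state.
- r.sense(): the state, without advancing time (a new reading comes with each control period).
- grab_frame(name): name is "scene" or "top" or "wrist"; returns a dict with "pixels" (420x560x3 uint8, red, green, blue), "z_map" (420x560 float32, mm along the optical axis (not along the pixel's ray), 0 where there is no reading), "vertical_fov" (degrees; the focal length in pixels is half the picture's height over the tangent of half this angle, whatever the lens; pixels are square), "cx", "cy" (the principal point, pixels), "cam_to_world" (4x4, takes a point from camera to world coordinates). Camera axes: x right, y down, z forward; pixel columns grow to the right and rows downward; lengths in mm; the calibration is good to about 2 mm. The wrist camera is an equidistant fisheye: a pixel r from the principal point sees the ray r / f radians off the axis. A picture is of the moment at which its call begins.
- r.sign_off(): hands the job in; it is judged then, once.
The state is a dict: "clock": time; "qpos": joint angles; "qvel": joint speeds; "joint_efforts": joint torques, N m; "eef_pos": TCP position; "tcp_rot": TCP orientation; "contact_force": force on the tool from outside, world axes, zero at the start; "wrist_torque": the same for the moment, N m; "opening": opening from 0.0 (shut) to 1.0 (fully open); "grasp_force": force on a finger pad.
Only numpy, scipy, OpenCV 4.12 (cv2) and the standard library are available. Lean on these libraries where they do the work, as an engineer would, in place of code of your own. Each camera call takes 0.05 s, during which the arm holds its last target. There are 200 camera calls.

## Working session

There is one attempt and no reset: what is moved stays moved. The work goes in short steps, Python scripts to look and compute and a shell command to move; the robot and the scene stay as the last step left them, time stands still between calls to the robot, and variables do not carry over. Pictures are saved under pics/ and viewed, at most 10 in all, crops included, and the job is handed in when it is done.

```bash
ls; mkdir -p pics; cat > h.py <<'E'
import numpy as np, cv2
from rig import r, grab_frame
def save(name,fn):
    f=grab_frame(name); cv2.imwrite('pics/'+fn+'.png',f['pixels'][:,:,::-1]); np.savez('pics/'+fn+'.npz',**f); return f
def load(fn): return dict(np.load('pics/'+fn+'.npz'))
def world(f,u,v,z=None):
    """pixel -> world, by depth, or by plane height z (mm)"""
    fl=210/np.tan(np.radians(float(f['vertical_fov']))/2); T=f['cam_to_world']
    d=np.array([(u-f['cx'])/fl,(v-f['cy'])/fl,1.])
    if z is None: p=d*np.median(f['z_map'][int(v)-1:int(v)+2,int(u)-1:int(u)+2])
    else:
        w=T[:3,:3]@d; p=d*(z-T[2,3])/w[2]
    return T[:3,:3]@p+T[:3,3]
E
python3 - <<'E'
from h import *
f=save('top','top1'); print(f['cam_to_world'].round(3),f['vertical_fov'],f['cx'],f['cy'])
print(r.sense())
E
```

```text
pics
[[-8.00000e-03 -9.97000e-01  7.50000e-02  4.87801e+02]
 [-1.00000e+00  7.00000e-03 -7.00000e-03 -1.11420e+01]
 [ 7.00000e-03 -7.60000e-02 -9.97000e-01  1.14102e+03]
 [ 0.00000e+00  0.00000e+00  0.00000e+00  1.00000e+00]] 54.547130904980214 278.4967024788964 212.00035407049785
{'clock': 0.05, 'qpos': array([-1.27736068e+00,  3.53606881e-01,  1.63409252e+00, -8.62269403e-06,
        1.15518934e+00, -2.38374997e-03]), 'qvel': array([-0.00013642,  0.00100125, -0.00032824, -0.00124986, -0.00074709,
        0.00040089]), 'joint_efforts': array([ 1.51076012e-03, -6.06896853e+01, -3.43170047e+01,  2.43032655e-04,
        3.96372387e-03, -3.63300217e-05]), 'eef_pos': array([ 182.08914242, -597.45123394,  252.60523439]), 'tcp_rot': array([-3.14029655e+00,  4.79457430e-06,  2.95822881e-01]), 'contact_force': array([ 0.06976336,  0.70035627, -0.92148683]), 'wrist_torque': array([0.01703334, 0.04269154, 0.05130122]), 'grasp_force': 0.0, 'opening': 0.9990998629136293}
```

View pics/top1.png

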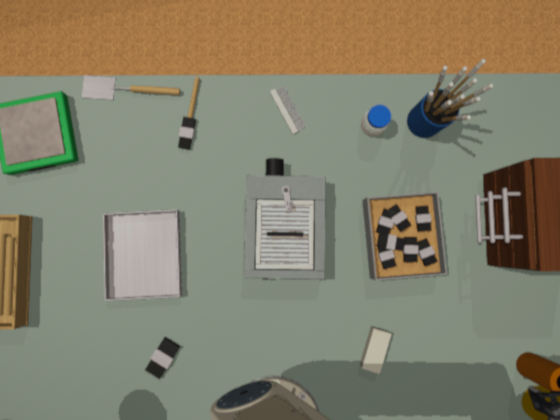

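The suction box is around (286,228), with its tab at the top at (287,197). The tray is at (143,255), and the stock box is on the right at (405,237). I'll enlarge the box and tray.

```bash
python3 - <<'E'
from h import *
im=cv2.imread('pics/top1.png')
a=cv2.resize(im[150:310,95:335],None,fx=3.3,fy=3.3,interpolation=cv2.INTER_CUBIC); cv2.imwrite('pics/c1.png',a)
E
```

```text
(no output)
```

View pics/c1.png

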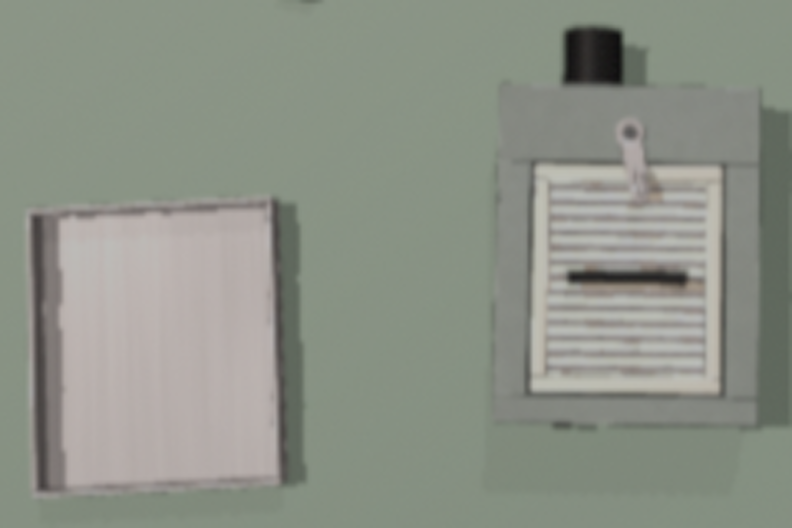

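The enlarged crop shows:
- **Panel corners:** (533,164), (722,166), (720,393), (529,391).
- **Tab:** pivot at (630,131), fin around (647,190).
- **Handle bar:** from (568,277) to (687,277).
- **Tray rim corners:** (27,211), (275,200), (282,484), (36,494).

```bash
python3 - <<'E'
from h import *
f=load('top1')
def W(u,v,z): return world(f,95+u/3.3,150+v/3.3,z)
def rect(P,z,n):
    q=np.array([W(u,v,z) for u,v in P]); d=lambda a,b:q[a]-q[b]
    ang=[np.degrees(np.arctan2(*(d(0,3)[1::-1]))),np.degrees(np.arctan2(*(d(1,2)[1::-1]))),np.degrees(np.arctan2(*(d(0,1)[1::-1])))-90,np.degrees(np.arctan2(*(d(3,2)[1::-1])))-90]
    print(n,q.mean(0).round(1),[round(float(np.linalg.norm(d(*k))),1) for k in((0,3),(1,2),(0,1),(3,2))],np.round(ang,2))
rect([(533,164),(722,166),(720,393),(529,391)],72,'panel')
rect([(498,87),(758,88),(757,425),(495,424)],72,'box')
rect([(27,211),(275,200),(282,484),(36,494)],30,'tray')
print('pivot',W(630,131,78),'tip',W(643,197,78),'bar',W(568,277,102),W(687,277,102))
for n,(u,v) in dict(rim=(510,200),panel=(628,330),bar=(628,277),tray=(150,350)).items(): print(n,world(f,95+u/3.3,150+v/3.3).round(1))
# fin from depth
T=f['cam_to_world'];pts=[]
for v in range(180,225):
  for u in range(270,305):
    p=world(f,u,v)
    if 86<p[2]<108 and p[0]>510: pts.append(p)
print(np.round(pts,0))
E
```

```text
panel [510.3 -34.9  72. ] [180.0, 180.2, 151.1, 150.8] [-1.23 -1.34 -1.03 -1.08]
box [528.9 -35.9  72. ] [267.9, 268.2, 208.8, 206.5] [-0.62 -1.12 -0.62 -0.71]
tray [458.2 351.2  30. ] [231.2, 232.3, 204.6, 199.8] [3.21 2.01 2.13 1.79]
pivot [626.92892861 -38.95420772  78.        ] tip [574.11086459 -48.77753431  78.        ] bar [510.64034226  10.60266995 102.        ] [509.91825922 -81.29174237 102.        ]
rim [573.1  57.2  70.7]
panel [468.9 -36.1  69.1]
bar [510.3 -35.7 101.8]
tray [454.4 363.4   5.3]
[[595. -41. 101.]
 [595. -43. 101.]
 [592. -41. 100.]
 [592. -43. 100.]
 [590. -41.  93.]
 [590. -44.  93.]
 [588. -44.  92.]
 [585. -43.  97.]
 [585. -46.  98.]
 [582. -43. 100.]
 [582. -46. 100.]
 [579. -43. 100.]
 [579. -46. 100.]
 [578. -44.  89.]
 [578. -46.  89.]]
```

```bash
python3 -m inch '[[0,0,-0.0333,0,0,0,1],[0,0,-0.0333,0,0,0,1],[0,0,-0.0333,0,0,0,1],[0,0,-0.0333,0,0,0,1],[0,0,-0.0333,0,0,0,1],[0,0,-0.0333,0,0,0,1]]' 40
python3 -m inch '[[0,0,-0.0333,0,0,0,1],[0,0,-0.0333,0,0,0,1],[0,0,-0.0333,0,0,0,1],[0,0,-0.0333,0,0,0,1],[0,0,-0.0333,0,0,0,1],[0,0,-0.0333,0,0,0,1]]'
python3 -m inch '[[0,0,0,0.9,0.58,0,1],[0,0,0,0.9,0.58,0,1],[0,0,0,0.9,0.58,0,1],[0,0,0,0.9,0.58,0,1],[0,0,0,0.9,0.58,0,1],[0,0,0,0.9,0.58,0,1],[0,0,0,0.9,0.58,0,1],[0,0,0,0.9,0.58,0,1]]'
```

```text
clock: 0.55
eef_pos: [182.1, -597.5, 252.7]
tcp_rot: [-3.141, -0.001, 0.929]
contact_force: [-0.5, -0.7, -0.9]
opening: 0.146
grasp_force: 0.0
clock: 1.05
eef_pos: [182.1, -597.5, 252.7]
tcp_rot: [-3.141, -0.001, 1.556]
contact_force: [0.5, 0.3, -0.3]
opening: -0.007
grasp_force: 0.0
clock: 1.72
eef_pos: [302.0, -418.8, 252.9]
tcp_rot: [-3.141, -0.001, 1.551]
contact_force: [0.2, 0.8, 0.1]
opening: -0.002
grasp_force: 0.0
```

```bash
python3 -m inch '[[0,0,0,0.91,0.58,0,1],[0,0,0,0.91,0.58,0,1],[0,0,0,0.91,0.58,0,1],[0,0,0,0.91,0.58,0,1],[0,0,0,0.91,0.58,0,1],[0,0,0,0.91,0.58,0,1],[0,0,0,0.91,0.58,0,1],[0,0,0,0.91,0.58,0,1]]'
python3 -m inch '[[0,0,0,0.91,0.58,0,1],[0,0,0,0.91,0.58,0,1],[0,0,0,0.91,0.58,0,1],[0,0,0,0.91,0.58,0,1],[0,0,0,0.91,0.58,0,1],[0,0,0,0.91,0.58,0,1],[0,0,0,0.91,0.58,0,1],[0,0,0,0.91,0.58,0,1]]'
python3 -m inch '[[0,0,0,0.91,0.58,0,1],[0,0,0,0.91,0.58,0,1],[0,0,0,0,0,1,1],[0,0,0,0,0,1,1],[0,0,0,0,0,1,1],[0,0,0,0,0,1,1],[0,0,0,0,0,0,1],[0,0,0,0,0,0,1]]'
python3 -c "
from h import *
save('wrist','w1')"
```

```text
clock: 2.38
eef_pos: [421.5, -239.1, 253.0]
tcp_rot: [-3.141, -0.0, 1.551]
contact_force: [0.3, 0.5, 0.5]
opening: 0.001
grasp_force: 0.0
clock: 3.05
eef_pos: [541.1, -59.5, 252.9]
tcp_rot: [-3.141, -0.0, 1.551]
contact_force: [-0.3, -0.1, -0.7]
opening: 0.003
grasp_force: 0.0
clock: 3.72
eef_pos: [569.6, -15.8, 152.2]
tcp_rot: [-3.138, -0.0, 1.551]
contact_force: [0.8, -0.5, 1.3]
opening: -0.001
grasp_force: 0.0
```

View pics/w1.png

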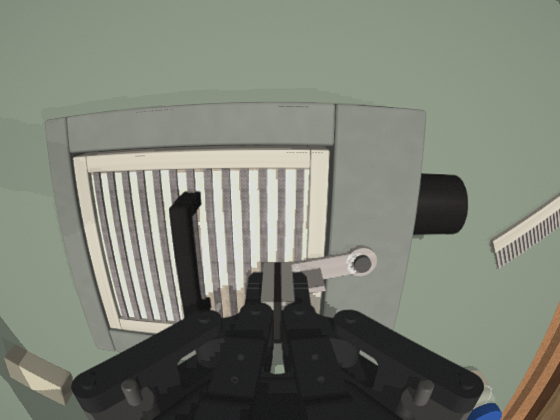

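Looking down from the wrist, with image right being +x: the closed fingertips are at (275,270). They are on the +y side of the fin at (312,285), and the tab hub is at (360,262). I'll descend and push the fin round toward -y and +x.

```bash
python3 -m inch '[[0,0,0,0,0,0.6,1],[0,0,0,0,0,0.6,1],[0,0,0,0,0,0.6,1],[0,0,0,0,0,0,1],[0,0,0,-0.31,0.02,0,1],[0,0,0,-0.31,0.02,0,1],[0,0,0,0,0,0,1]]'
python3 -m inch '[[0,0,0,-0.26,0.08,0,1],[0,0,0,-0.26,0.08,0,1],[0,0,0,-0.21,0.15,0,1],[0,0,0,-0.21,0.15,0,1],[0,0,0,-0.16,0.2,0,1],[0,0,0,-0.16,0.2,0,1],[0,0,0,0,0,0,1]]'
python3 -m inch '[[0,0,0,-0.07,0.16,0,1],[0,0,0,-0.07,0.16,0,1],[0,0,0,-0.03,0.18,0,1],[0,0,0,-0.03,0.18,0,1],[0,0,0,0,0,0,1],[0,0,0,0,0,0,1]]'
python3 -c "
from h import *
save('wrist','w2')"
```

```text
clock: 4.35
eef_pos: [572.6, -32.9, 110.0]
tcp_rot: [3.139, 0.0, 1.55]
contact_force: [-0.1, -0.8, 0.5]
opening: -0.001
grasp_force: 0.0
clock: 4.93
eef_pos: [593.5, -64.2, 108.3]
tcp_rot: [3.141, 0.0, 1.551]
contact_force: [0.5, -0.5, 0.5]
opening: -0.001
grasp_force: 0.0
clock: 5.43
eef_pos: [609.9, -68.5, 108.3]
tcp_rot: [3.141, -0.0, 1.551]
contact_force: [-0.2, 0.6, 0.4]
opening: 0.0
grasp_force: 0.0
```

View pics/w2.png

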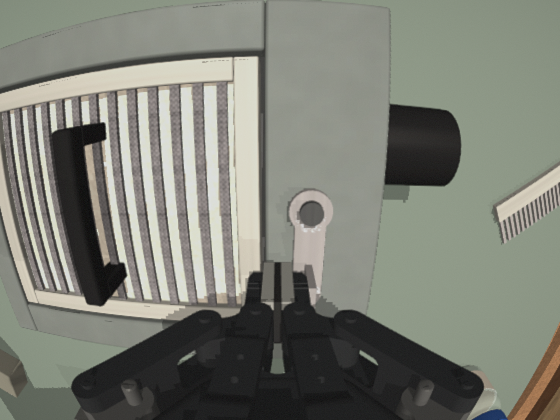

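The tab now points along -y, with its hub at (311,210) and the strip running down to (310,290), so it is clear of the panel. I'll back off, rise, open the fingers and move over the handle.

```bash
python3 -m inch '[[0,0,0,0,-0.3,0,1],[0,0,0,0,-0.1,-0.9,1],[0,0,0,0,0,-0.9,1],[0,0,0,0,0,-0.9,0.5],[0,0,0,0.35,-0.9,0,0],[0,0,0,0.35,-0.9,0,0],[0,0,0,0.35,-0.9,0,0],[0,0,0,0.3,-0.9,0,0]]'
python3 -m inch '[[0,0,0,0,0,0,0],[0,0,0,0,0,0,0],[0,0,0,0,0,0,0]]'
python3 - <<'E'
from h import *
f=save('wrist','w3')
g=save('top','t3')
print(r.sense()['eef_pos'])
E
```

```text
clock: 6.15
eef_pos: [508.2, -32.4, 175.9]
tcp_rot: [3.141, -0.0, 1.551]
contact_force: [0.5, 0.6, -0.2]
opening: 0.705
grasp_force: 0.0
clock: 6.4
eef_pos: [510.5, -33.0, 176.3]
tcp_rot: [3.14, 0.0, 1.551]
contact_force: [-0.3, 1.2, -0.2]
opening: 0.997
grasp_force: 0.0
[510.87348672 -33.16225595 176.02049532]
```

View pics/w3.png

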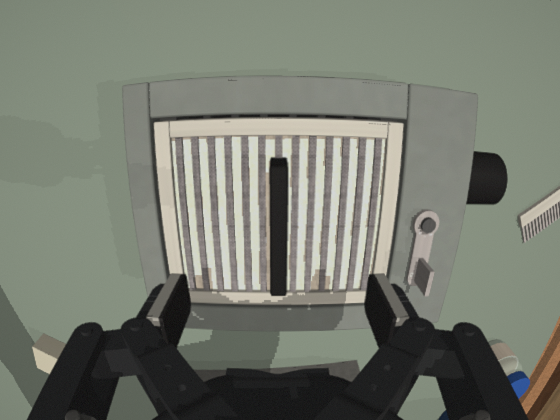

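The bar at (279,225) is midway between the open fingers, and the tab is turned aside with its hub at (427,222) and fin at (423,278). I'll descend 78 mm and grip.

```bash
python3 -m inch '[[0,0,0,-0.08,0,0.8,0],[0,0,0,0,0,0.8,0],[0,0,0,0,0,0.7,0],[0,0,0,0,0,0.5,0],[0,0,0,0,0,0.32,0],[0,0,0,0,0,0,0],[0,0,0,0,0,0,1],[0,0,0,0,0,0,1]]' 50
python3 -m inch '[[0,0,0,0,0,0,1],[0,0,0,0,0,0,1],[0,0,0,0,0,0,1],[0,0,0,0,0,0,1],[0,0,0,0,0,0,1],[0,0,0,0,0,0,1]]'
```

```text
clock: 7.17
eef_pos: [510.5, -35.1, 98.4]
tcp_rot: [3.141, 0.0, 1.551]
contact_force: [0.2, -0.3, 0.2]
opening: 0.748
grasp_force: 0.0
clock: 7.67
eef_pos: [510.2, -34.9, 98.4]
tcp_rot: [3.141, 0.0, 1.551]
contact_force: [-0.4, 0.1, 6.1]
opening: 0.13
grasp_force: 49.2
```

```bash
python3 -m inch '[[0,0,0,0,0,-0.1,1],[0,0,0,0,0,-0.2,1],[0,0,0,0,0,-0.3,1],[0,0,0,0,0,-0.4,1],[0,0,0,0,0,-0.4,1],[0,0,0,0,0,-0.5,1],[0,0,0,0,0,-0.5,1],[0,0,0,0,0,-0.5,1]]' 60
python3 -m inch '[[0,0,0,0,0,-0.5,1],[0,0,0,0,0,-0.5,1],[0,0,0,0,0,-0.5,1],[0,0,0,0,0,0,1],[0,0,0,0,0,0,1]]'
```

```text
clock: 8.33
eef_pos: [509.9, -34.9, 171.8]
tcp_rot: [3.141, 0.0, 1.551]
contact_force: [0.6, 0.1, -3.1]
opening: 0.13
grasp_force: 58.5
clock: 8.75
eef_pos: [510.3, -35.0, 208.9]
tcp_rot: [3.139, 0.0, 1.551]
contact_force: [1.3, 0.6, -2.9]
opening: 0.128
grasp_force: 58.6
```

```bash
python3 -m inch '[[0,0,-0.0183,0,0,0,1],[0,0,0,0.2,-0.065,0,1],[0,0,0,0.4,-0.065,0,1],[0,0,0,0.6,-0.065,0,1],[0,0,0,0.75,-0.065,0,1],[0,0,0,0.75,-0.065,0,1],[0,0,0,0.75,-0.065,0,1],[0,0,0,0.75,-0.065,0,1]]'
python3 -m inch '[[0,0,0,0.75,-0.065,0,1],[0,0,0,0.75,-0.065,0,1],[0,0,0,0.75,-0.065,0,1],[0,0,0,0.75,-0.065,0,1],[0,0,0,0.75,-0.065,0,1],[0,0,0,0.75,-0.065,0,1],[0,0,0,0.75,-0.065,0,1],[0,0,0,0.75,-0.065,0,1]]'
python3 -m inch '[[0,0,0,0.75,-0.065,0,1],[0,0,0,0.75,-0.065,0,1],[0,0,0,0.75,-0.065,0,1],[0,0,0,0.75,-0.065,0,1],[0,0,0,0.75,-0.065,0,1],[0,0,0,0.7,-0.065,0,1],[0,0,0,0.5,-0.065,0,1],[0,0,0,0.35,-0.065,0,1]]'
python3 -m inch '[[0,0,0,0,0,0,1],[0,0,0,0,0,0,1]]'
python3 -c "
from h import *
save('top','t4');save('scene','s4')
im=cv2.imread('pics/t4.png')[150:330,80:340]
im2=cv2.imread('pics/s4.png')
cv2.imwrite('pics/t4c.png',np.hstack([cv2.resize(im,(433,300)),cv2.resize(im2,(367,300)[::1])]))"
```

```text
clock: 9.42
eef_pos: [493.6, 71.1, 207.3]
tcp_rot: [-3.141, -0.0, 1.607]
contact_force: [0.7, -0.4, -3.3]
opening: 0.129
grasp_force: 58.6
clock: 10.08
eef_pos: [474.6, 220.4, 207.2]
tcp_rot: [-3.14, 0.0, 1.607]
contact_force: [0.6, -0.7, -2.7]
opening: 0.132
grasp_force: 58.6
clock: 10.75
eef_pos: [456.8, 352.4, 207.3]
tcp_rot: [-3.141, 0.0, 1.609]
contact_force: [-0.2, -0.2, -3.2]
opening: 0.128
grasp_force: 58.6
clock: 10.92
eef_pos: [457.3, 350.8, 207.5]
tcp_rot: [-3.141, 0.001, 1.609]
contact_force: [1.2, 1.0, -2.4]
opening: 0.129
grasp_force: 58.6
```

View pics/t4c.png

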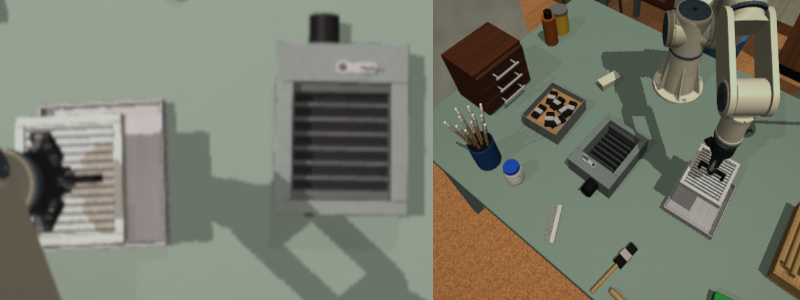

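The panel hangs level over the tray, and its offset from the tray in the top view is parallax from its height. The tab is still turned aside at (357,68). I'll lower gently.

```bash
python3 -m inch '[[0,0,0,0,0,0.4,1],[0,0,0,0,0,0.8,1],[0,0,0,0,0,0.8,1],[0,0,0,0,0,0.8,1],[0,0,0,0,0,0.8,1],[0,0,0,0,0,0.7,1],[0,0,0,0,0,0.5,1],[0,0,0,0,0,0.4,1]]'
python3 -m inch '[[0,0,0,0,0,0.3,1],[0,0,0,0,0,0.2,1],[0,0,0,0,0,0.1,1],[0,0,0,0,0,0.1,1],[0,0,0,0,0,0.1,1],[0,0,0,0,0,0,1],[0,0,0,0,0,0,1]]'
```

```text
clock: 11.68
eef_pos: [457.5, 350.0, 76.2]
tcp_rot: [-3.14, 0.001, 1.608]
contact_force: [-0.8, -0.0, -2.4]
opening: 0.129
grasp_force: 58.5
clock: 12.27
eef_pos: [457.9, 351.0, 58.1]
tcp_rot: [3.141, -0.0, 1.609]
contact_force: [-0.3, 0.2, -3.1]
opening: 0.127
grasp_force: 58.5
```

```bash
python3 -m inch '[[0,0,0,0,0,0.04,1],[0,0,0,0,0,0.04,1],[0,0,0,0,0,0.04,1],[0,0,0,0,0,0.04,1],[0,0,0,0,0,0,1],[0,0,0,0,0,0,1]]'
python3 -m inch '[[0,0,0,0,0,0.03,1],[0,0,0,0,0,0,1],[0,0,0,0,0,0,1]]'
python3 -c "
from h import *
save('wrist','w5')"
```

```text
clock: 12.77
eef_pos: [457.7, 350.9, 53.7]
tcp_rot: [-3.142, 0.0, 1.609]
contact_force: [0.8, -0.1, -3.6]
opening: 0.126
grasp_force: 58.6
clock: 13.02
eef_pos: [457.8, 350.9, 53.0]
tcp_rot: [-3.142, 0.0, 1.609]
contact_force: [-0.7, -0.3, -3.0]
opening: 0.124
grasp_force: 58.6
```

View pics/w5.png

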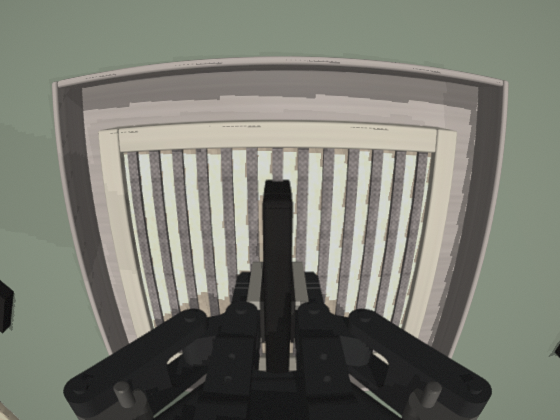

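The panel sits inside the tray walls with even gaps. Its edges are at x≈105 and 452, and the tray walls are at x≈60 and 503. It isn't touching yet, so I'll lower in small steps.

```bash
python3 -m inch '[[0,0,0,0,0,0.03,1],[0,0,0,0,0,0,1],[0,0,0,0,0,0,1]]'
python3 -m inch '[[0,0,0,0,0,0.03,1],[0,0,0,0,0,0,1],[0,0,0,0,0,0,1]]'
```

```text
clock: 13.32
eef_pos: [457.9, 351.0, 52.5]
tcp_rot: [3.141, -0.0, 1.609]
contact_force: [-1.0, -1.0, 0.1]
opening: 0.13
grasp_force: 58.9
clock: 13.57
eef_pos: [457.9, 351.0, 52.4]
tcp_rot: [3.141, -0.0, 1.609]
contact_force: [-2.0, -2.5, 10.8]
opening: 0.126
grasp_force: 60.3
```

The panel is seated at 10.8 N. Next I'll open and retreat.

```bash
python3 -m inch '[[0,0,0,0,0,0,0.8],[0,0,0,0,0,0,0.6],[0,0,0,0,0,0,0.4],[0,0,0,0,0,0,0.2],[0,0,0,0,0,0,0],[0,0,0,0,0,0,0],[0,0,0,0,0,0,0],[0,0,0,0,0,0,0]]'
python3 -m inch '[[0,0,0,0,0,-0.1,0],[0,0,0,0,0,-0.4,0],[0,0,0,0,0,-0.8,0],[0,0,0,0,0,-0.8,0],[0,0,0,0,0,-0.8,0],[0,0,0,0,0,-0.8,0],[0,0,0,0,0,-0.8,0],[0,0,0,0,0,-0.8,0]]'
python3 -m inch '[[0,0,0,-0.5,-0.5,-0.5,0],[0,0,0,-0.8,-0.5,0,0],[0,0,0,-0.8,-0.5,0,0],[0,0,0,-0.8,-0.5,0,0],[0,0,0,-0.8,-0.5,0,0],[0,0,0,-0.5,-0.3,0,0],[0,0,0,0,0,0,0],[0,0,0,0,0,0,0]]'
python3 - <<'E'
from h import *
f=save('top','t6'); im=cv2.imread('pics/t6.png')
cv2.imwrite('pics/t6c.png',cv2.resize(im[145:315,90:450],(792,374),interpolation=cv2.INTER_CUBIC))
E
```

```text
clock: 14.23
eef_pos: [457.8, 350.9, 51.5]
tcp_rot: [-3.142, 0.0, 1.609]
contact_force: [0.4, -0.3, -0.3]
opening: 1.001
grasp_force: 0.0
clock: 14.9
eef_pos: [457.7, 350.8, 186.0]
tcp_rot: [3.141, -0.0, 1.609]
contact_force: [1.1, -0.0, -0.7]
opening: 0.999
grasp_force: 0.0
clock: 15.57
eef_pos: [392.2, 243.4, 197.3]
tcp_rot: [3.14, -0.001, 1.608]
contact_force: [0.0, 0.2, 0.3]
opening: 1.005
grasp_force: 0.0
```

View pics/t6c.png

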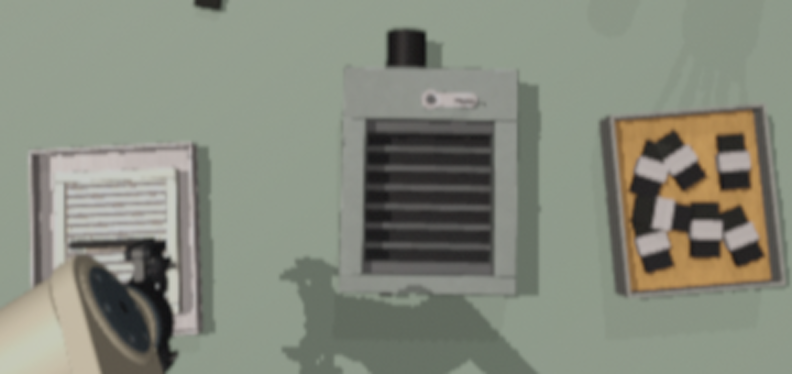

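The panel lies flat in the tray at (120,235) with its handle up. The tab points sideways at (450,100), and the stock box is where it was. The gripper is clear of everything.

```bash
python3 -c "
from h import *
print(r.sign_off())"
```

```text
the job is handed in; nothing more can be done
None
```

The swing tab is turned aside, the panel lies flat in the tray with its handle up, the brush-head box was left where it stood, and I handed the job in after about 16 s of robot time; no verdict was returned.

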